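# Click the bread stop into its forked clip

### The arm

A 7-joint arm with a two-finger parallel gripper is mounted at the origin on the work surface. World frame = base frame: x ahead of the robot, y to its left, z up, the work surface at z = 0. Lengths are in m, angles in degrees, forces in N, time in s.
With the tool pointing down it reaches from about 0.425 to 0.875 m from the base axis. Payload 4.7 kg.
Tool frame: the origin (TCP) lies on the mounting face of the last link; the fingertips stand 182 mm ahead of it and the grasp point (between the pads) lies env.grip_depth ahead of it (env.grip_depth is the distance from the TCP to the grasp point, in m); x points along the fingers, y is the direction in which the jaws open and shut, and the axes are right-handed (so a half turn about x gives the same grasp; the last joint's range is limited). The gripper opens to 87 mm and grips with 3 to 60 N. Pads are 19 mm wide; open, the fingers measure 117 mm over their backs; the gripper's body (75 mm by 190 mm) begins 51 mm behind the grasp point.
Start: joints at [-74.765, 18.392, -4.016, 83.108, 1.295, 78.541, -3.26], TCP at [0.162, 0.63, 0.405] pointing down, gripper open.
Joint ranges: [-163.93, 163.93], [-17.29, 119.83], [-79.2, 71.16], [3.27, 140.29], [-89.18, 269.18], [5.43, 117.66], [-154.24, 154.24]. Speed limits (degrees/s): [147.25, 147.25, 180, 180, 180, 180, 180].

### API

Orientations are given as [roll, pitch, yaw] about the fixed x, y, z axes, in that order (R = Rz(yaw) Ry(pitch) Rx(roll)).
In Python, from cell import sensors, viewer, env gives the robot as it stands.
- The arm moves only by the tool carry_out, never from a script. Its argument "moves" is a list of rows, each a list of 4 numbers: the shift along the world's x, y, z in cm, then the turn about the world's z in rad. In form: [[tx, ty, tz, spin], ...]. A call has 1 to 12 rows; each row shifts and turns the pose as measured when the row begins; what a row does not reach is not made up. A row lasts 1/10 s, in which the tool goes at most 50 mm and 8.59 degrees, less where a joint would pass 70% of its speed; a pose out of reach is approached as far as the arm can. A call with a gripper value outside its range is refused whole. "hand" is the finger opening in cm, from 0 to 8.7, set as the call begins (left out, the last holds). The fingers move at their own pace and stop on an object; "force" is the grip in N (left out, the last holds). Time passes only in rows, so rows that do not move let the fingers close. It gives the time, the measured TCP pose, the force and the opening at its end, in the units of the state.
- sensors.get_obs(): the state, without advancing time (a new reading comes with each control period).
- viewer.read_camera(name): name is "scene" or "top" or "wrist"; returns the picture (420x560x3 uint8, red, green, blue); there is no depth.
- viewer.camera_model(name): a dict with "K" (3x3 intrinsics, pixels), "extrinsics" (4x4, takes a point from world to camera coordinates). Camera axes: x right, y down, z forward; pixel columns grow to the right and rows downward; lengths in m; the calibration is good to about 2 mm. A picture is of the moment at which its call begins: read the wrist's pose just before it. camera_model takes no time and is no camera call; for the wrist camera it gives the pose at the moment of the call.
- env.sign_off(): hands the job in, once; it reports no verdict.
The state is a dict: "time_s": time; "qpos": joint angles; "joint_velocities": joint speeds; "effort": joint torques, N m; "tool_pos": TCP position; "tool_rot": TCP orientation; "force": force on the tool from outside, world axes, zero at the start; "wrist_torque": the same for the moment, N m; "grip_width": finger opening in m.
Only numpy, scipy, OpenCV 4.12 (cv2) and the standard library are available. Lean on these libraries where they do the work, as an engineer would, in place of code of your own. Each camera call takes 0.05 s, during which the arm holds its last target. There are 200 camera calls.

### The job

Set the bread-slicing guide: with your fingertips, push its sliding steel stop along the rail until it clicks into the clip with the forked (two-pronged) tongue, not the one with the single tongue, and leave it sitting there with your hand away. Only push, gently: do not pinch the stop or lift it off the rail, and leave everything else on the counter where it is.

Things in the scene. Friction and masses are not known exactly. Their poses are not given: they have to be found in the camera images.
- guide: bread-slicing guide, fixed: wooden board 240 mm (its x) by 440 mm (its y), 18 mm thick; origin on the counter under the board's centre, z up. An aluminium rail 20 mm wide, top 30 mm above the counter, runs along y at x = -20 mm. End blocks on the rail at y = +-204 mm are 42 mm high; thin posts 72 mm high stand at y = +-208 mm, x = 20 and 108 mm
- stop: sliding steel stop, 0.5 kg, on the rail; axes the guide's, slides along y. Origin at counter level under its middle. Block 50 mm (x) by 44 mm (y): push its end faces (y = +-22 mm) 42 to 70 mm above the counter. Black fin on top, 10 mm thick, to 97 mm; fence plate 3 mm thick out to x = 66 mm, 23 to 77 mm high. 1.2 N friction, stays where left; magnets hold it down
- stop_ball (a joint): sprung ball under the stop that clicks into the clips; how far it is pressed up: 0 free or seated, about 4 mm (0.004) on top of a clip's ridge. Meeting a clip 15 mm before its centre, the push peaks at 5 to 7 N, fades, and dips to nothing 8 mm before it, as the stop jumps by itself to within 1 mm of the clip's middle; pushed as hard again it leaves on the far side
- clip_fork: the wanted clip: steel clip fixed on the rail, left or right of the stop, 26 mm long, 37 mm high. Its flat tongue, 4 mm thick, lies on the board on the robot's side, 46 mm wide, split into two prongs 13 mm wide, out to 70 mm from the rail's centre line. Origin at counter level under its middle; the stop is seated when the two origins meet. Axes the guide's
- clip_single: the other clip, on the other side of the stop, alike but for its tongue: one plain strip 13 mm wide, out to 70 mm from the rail's centre line. Origin and axes as for the forked clip
- bun: small round bread bun, 58 mm wide, 36 mm high, loose on the far half of the guide's board; origin under its centre
- steel_cup: empty steel cup, 52 mm wide at the rim, 55 mm high, loose on the far half of the guide's board; origin under its centre
- shaker: white salt shaker, 38 mm wide, 68 mm high, loose on the counter between the robot and the guide; origin under its centre
- cup_stack: stack of paper cups, 72 mm wide, 156 mm high, on the counter to the robot's right; origin under its centre
- spoon_tumbler: clear tumbler with wooden spoons, 72 mm wide, 175 mm high, on the counter to the robot's left; origin under its centre
- ladle: steel spoon 200 mm long lying on the counter to the right; origin under its middle

How it is judged:
By the outcome, as a careful person would: the job done as asked, in the order asked, and still so for the second after the job is handed in, with the robot touching nothing.
It also fails if it takes over 40 s, if anything falls off the work surface, if the arm or the gripper's body presses on something with over 40 N, if the wrist force passes 120 N, or if a joint passes its speed limit or range.

## Working session

There is one attempt and no reset: what is moved stays moved. The work goes in short steps, Python scripts to look and compute and a tool call to move; the robot and the scene stay as the last step left them, time stands still between calls to the robot, and variables do not carry over. Pictures are saved under pics/ and viewed, about 8 in all and at most 12, crops included, and the job is handed in when it is done.

Besides the shell and the picture viewer there is one more tool, called after "Call:" as name(argument=value, ...) on one line, values as JSON. carry_out: Moves the arm, as the interface text tells. Its arguments: {"type":"object","properties":{"moves":{"type":"array"},"hand":{"type":"number"},"force":{"type":"number"}},"required":["moves"]}

```bash
mkdir -p pics; python3 - <<'E'
from cell import sensors, viewer, env
import cv2
for n in ("scene","top"):
    cv2.imwrite(f"pics/{n}0.png",viewer.read_camera(n)[:,:,::-1])
    m=viewer.camera_model(n);print(n,m["K"].round(1).tolist(),m["extrinsics"].round(4).tolist())
o=sensors.get_obs();print(o["tool_pos"],o["tool_rot"],o["grip_width"],env.grip_depth,o["time_s"])
E
```

```text
scene [[491.4, 0.0, 280.9], [0.0, 491.4, 209.1], [0.0, 0.0, 1.0]] [[-0.034, 0.9993, 0.0138, 0.0214], [0.8514, 0.0362, -0.5232, -0.3964], [-0.5234, -0.006, -0.8521, 1.6995], [0.0, 0.0, 0.0, 1.0]]
top [[466.4, 0.0, 282.2], [0.0, 466.4, 214.0], [0.0, 0.0, 1.0]] [[-0.0165, -0.9999, -0.0001, 0.0215], [-0.9842, 0.0163, -0.1764, 0.5387], [0.1763, -0.0029, -0.9843, 1.5249], [0.0, 0.0, 0.0, 1.0]]
[0.16194897 0.6293281  0.40376394] [ -86.00169792   89.90157725 -100.42717047] 0.08700346842880358 0.1635 0.1
```

View pics/top0.png

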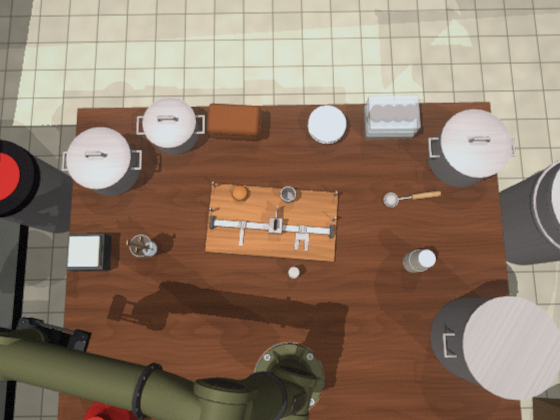

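View pics/scene0.png

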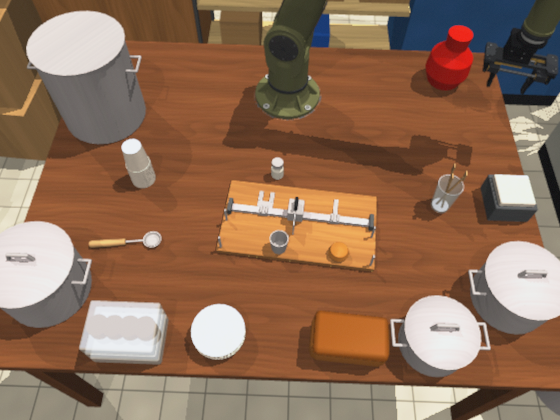

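The forked clip is at top ≈ (302,240), on the robot's right (−y). The single one is at (242,235) and the stop at (275,226). I'll enlarge both pictures for exact pixels.

```bash
python3 - <<'E'
import cv2
a=cv2.imread("pics/top0.png")[170:290,195:350]; cv2.imwrite("pics/top_c.png",cv2.resize(a,None,fx=5,fy=5,interpolation=cv2.INTER_CUBIC))
a=cv2.imread("pics/scene0.png")[150:275,210:390]; cv2.imwrite("pics/sc_c.png",cv2.resize(a,None,fx=4.4,fy=4.4,interpolation=cv2.INTER_CUBIC))
E
```

```text
(no output)
```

View pics/top_c.png

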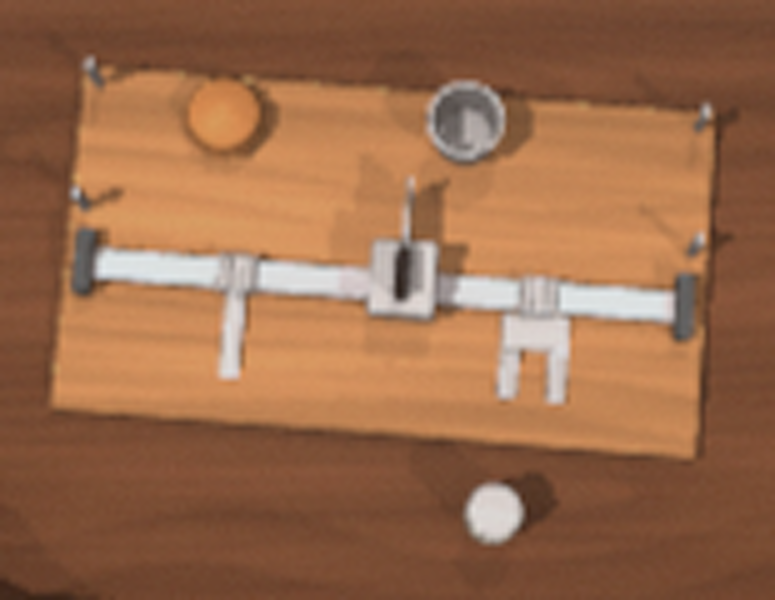

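View pics/sc_c.png

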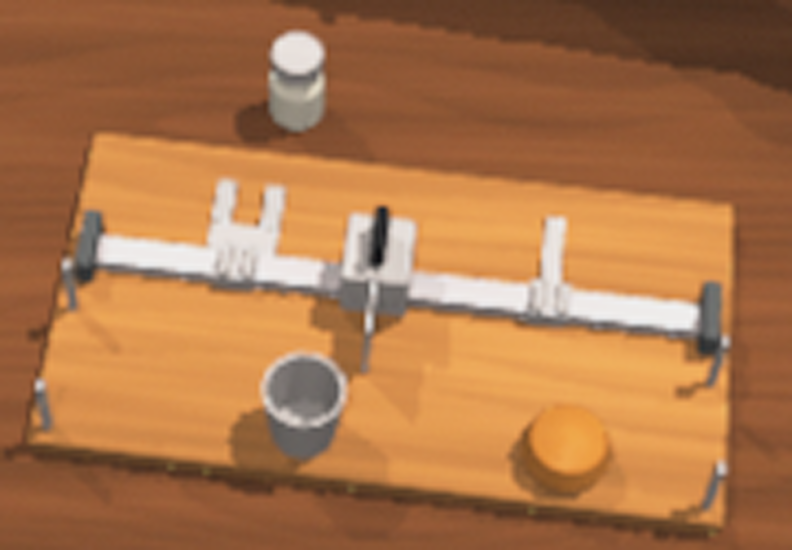

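```bash
cat > geo.py <<'E'
import numpy as np
from cell import viewer
from scipy.optimize import least_squares
M={n:viewer.camera_model(n) for n in("top","scene")}
def T(c): return (np.array(c)+.5)/5-.5+[195,170]
def S(c): return (np.array(c)+.5)/4.4-.5+[210,150]
def proj(n,p):
    E=M[n]["extrinsics"];q=M[n]["K"]@(E[:3,:3]@p+E[:3,3]);return q[:2]/q[2]
def onz(n,uv,z):
    E=M[n]["extrinsics"];K=M[n]["K"];R=E[:3,:3];c=-R.T@E[:3,3]
    d=R.T@np.linalg.solve(K,[*uv,1]);return c+d*(z-c[2])/d[2]
def W(g,p):
    x,y,a=g[:3];c,s=np.cos(a),np.sin(a);return np.array([x+c*p[0]-s*p[1],y+s*p[0]+c*p[1],p[2]])
def G(g,w):
    x,y,a=g[:3];c,s=np.cos(a),np.sin(a);d=w[:2]-[x,y];return np.array([c*d[0]+s*d[1],-s*d[0]+c*d[1]])
E
cat > fit.py <<'E'
from geo import *
B=[(.12,.22,.018),(.12,-.22,.018),(-.12,-.22,.018),(-.12,.22,.018)]
top=[(81,67),(716,109),(697,459),(52,408)]
sc=[(722,525),(28,444),(95,133),(734,205)]
r=lambda g:np.concatenate([proj("top",W(g,b))-T(t) for b,t in zip(B,top)]+[proj("scene",W(g,b))-S(t) for b,t in zip(B,sc)])
f=least_squares(r,[.6,.0,0.]);g=f.x;print(g,np.degrees(g[2]),f.fun.round(1));np.save("g.npy",g)
for k,n,uv,z in [("fork","top",T((540,296)),.037),("forkprongs","top",T((532,401)),.022),("single","top",T((237,272)),.037),("stoptop","top",T((406,273)),.07),("fin","top",T((405,270)),.097),("fencetip","top",T((411,180)),.077),
 ("cup","top",T((466,122)),.073),("bun","top",T((225,116)),.04),("shaker","top",T((495,513)),.068),("blkL","top",T((88,262)),.042),("blkR","top",T((686,307)),.042),
 ("fork","scene",S((237,262)),.037),("forkprongs","scene",S((250,184)),.022),("stoptop","scene",S((380,248)),.07),("fintop","scene",S((381,212)),.097),("single","scene",S((550,299)),.037),("cup","scene",S((304,388)),.073),("shaker","scene",S((297,50)),.068)]:
    w=onz(n,uv,z);print(k,n,w.round(4),"guide mm",(G(g,w)*1e3).round(1))
E
python3 fit.py
```

```text
[ 0.51914527  0.04798515 -0.08953028] -5.129707141118666 [ 0.7 -0.1  0.1  0.5  0.2 -0.3 -0.5  0.4  1.   0.4 -0.5 -0.  -0.4  0.1
  0.2 -0.1]
fork top [ 0.4892 -0.0556  0.037 ] guide mm [ -20.6 -105.8]
forkprongs top [ 0.4197 -0.0491  0.022 ] guide mm [ -90.3 -105.6]
single top [0.509 0.149 0.037] guide mm [-19.2  99.7]
stoptop top [0.5012 0.0343 0.07  ] guide mm [-16.7 -15.2]
fin top [0.4989 0.0346 0.097 ] guide mm [-18.9 -15.1]
fencetip top [0.5625 0.03   0.077 ] guide mm [ 44.8 -14. ]
cup top [ 0.6022 -0.0073  0.073 ] guide mm [ 87.7 -47.6]
bun top [0.6165 0.1568 0.04  ] guide mm [ 87.3 117.1]
shaker top [ 0.3424 -0.0214  0.068 ] guide mm [-169.8  -84.9]
blkL top [0.5167 0.2491 0.042 ] guide mm [-20.5 200.1]
blkR top [ 0.4793 -0.1533  0.042 ] guide mm [ -21.6 -204.1]
fork scene [ 0.4909 -0.0553  0.037 ] guide mm [ -18.9 -105.4]
forkprongs scene [ 0.4195 -0.0505  0.022 ] guide mm [ -90.4 -107. ]
stoptop scene [0.4967 0.0369 0.07  ] guide mm [-21.4 -13. ]
fintop scene [0.4868 0.0363 0.097 ] guide mm [-31.1 -14.6]
single scene [0.5103 0.1486 0.037 ] guide mm [-17.8  99.4]
cup scene [ 0.6015 -0.0078  0.073 ] guide mm [ 87.  -48.2]
shaker scene [ 0.3399 -0.0221  0.068 ] guide mm [-172.2  -85.8]
```

The fit is good. Fork clip is at guide y ≈ −106 mm, stop at −14.5 and fence tip at x ≈ 46. The cup edge is at x ≈ 61, so the fence clears it. The plan is to push on the stop's +y face towards −y with closed fingers, starting by swinging over at height.

Call:
carry_out(moves=[[1,-1.5,0,0.01],[2,-3,0,0.015],[2.7,-4,0,0.015],[2.7,-4.1,0,0.015],[2.7,-4.1,0,0.015],[2.7,-4.1,0,0.015],[2.7,-4.1,0,0.015],[2.7,-4.1,0,0.015],[2.7,-4.1,0,0.015],[2.7,-4.1,0,0.015],[2.7,-4.1,0,0.015],[2.0,-3,0,0.01]], hand=0, force=10)

```text
time_s: 1.3
tool_pos: [0.4514, 0.1757, 0.3973]
tool_rot: [-131.9, 89.5, -135.4]
force: [0.3, 1.2, -0.2]
grip_width: 0.0026
```

```bash
cat > st.py <<'E'
from geo import *
from cell import sensors
from scipy.spatial.transform import Rotation as R
g=np.load("g.npy");o=sensors.get_obs();r=R.from_euler("xyz",o["tool_rot"],degrees=True).as_matrix()
print(o["time_s"],"tcp",o["tool_pos"].round(4),"guide mm",(G(g,o["tool_pos"])*1e3).round(1),"x",r[:,0].round(3),"jaw angle minus guide y",np.degrees(np.arctan2(-r[0,1],r[1,1])-g[2]).round(2),"F",o["force"].round(2),o["grip_width"])
E
python3 st.py
```

```text
1.3 tcp [0.4514 0.1757 0.3973] guide mm [-78.9 121.1] x [-0.007 -0.006 -1.   ] jaw angle minus guide y 1.62 F [ 0.34  1.17 -0.22] 0.0025726352087711147
```

Call:
carry_out(moves=[[1.4,-2,0,-0.007],[1.6,-2.1,-1,-0.007],[1.4,-1.8,-2,-0.007],[0.8,-1.2,-2.5,-0.007],[0.2,-0.4,-3,0],[0,0,-3,0],[0,0,-2.5,0],[0,0,-1,0],[0,0,0,0]])

```text
time_s: 2.2
tool_pos: [0.5085, 0.0881, 0.2417]
tool_rot: [-118.2, 89.4, -124.2]
force: [0.4, 0.2, 0.2]
grip_width: 0.0007
```

```bash
python3 st.py
```

```text
2.2 tcp [0.5085 0.0881 0.2417] guide mm [-14.2  39. ] x [-0.005 -0.008 -1.   ] jaw angle minus guide y -0.88 F [0.42 0.2  0.24] 0.0007017666294035745
```

Call:
carry_out(moves=[[-0.5,0.2,-0.4,0.01],[0,0,-0.4,0],[0,0,0,0]])

```text
time_s: 2.5
tool_pos: [0.504, 0.0909, 0.2356]
tool_rot: [-100.8, 89.6, -106.1]
force: [1.2, -0.7, 0.9]
grip_width: 0.0007
```

```bash
python3 st.py; python3 - <<'E'
from cell import viewer
import cv2,numpy as np
a=viewer.read_camera("scene")[150:275,230:390,::-1];b=viewer.read_camera("wrist")[:,:,::-1]
a=cv2.resize(a,None,fx=2.5,fy=2.5,interpolation=cv2.INTER_CUBIC);b=cv2.resize(b,(400,300))
cv2.imwrite("pics/c1.png",np.vstack([a[:,:400],b]))
E
```

```text
2.5 tcp [0.504  0.0909 0.2356] guide mm [-18.9  41.4] x [-0.002 -0.006 -1.   ] jaw angle minus guide y -0.21 F [ 1.16 -0.67  0.94] 0.0006974349463108829
```

View pics/c1.png

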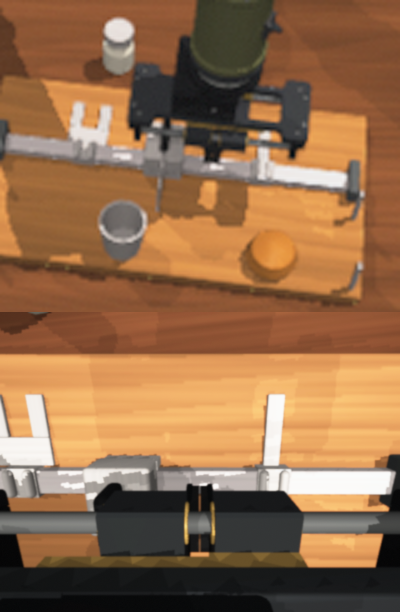

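Call:
carry_out(moves=[[-0.04,-0.4,-0.2,0],[-0.04,-0.4,-0.1,0],[-0.04,-0.4,0,0],[-0.02,-0.2,0,0],[-0.02,-0.2,0,0],[-0.02,-0.2,0,0],[-0.02,-0.2,0,0],[-0.02,-0.2,0,0]])

```text
time_s: 3.4
tool_pos: [0.5026, 0.067, 0.2342]
tool_rot: [-68.6, 89.7, -73.9]
force: [0.0, 0.2, -0.3]
grip_width: 0.0007
```

```bash
python3 st.py
```

```text
3.4 tcp [0.5026 0.067  0.2342] guide mm [-18.2  17.4] x [ 0.001 -0.005 -1.   ] jaw angle minus guide y -0.25 F [ 0.04  0.19 -0.33] 0.0007010547601488941
```

Call:
carry_out(moves=[[-0.03,-0.3,0,0],[-0.03,-0.3,0,0],[-0.03,-0.3,0,0],[-0.03,-0.3,0,0],[-0.03,-0.3,0,0],[-0.03,-0.3,0,0],[-0.03,-0.3,0,0],[-0.03,-0.3,0,0]])

```text
time_s: 4.2
tool_pos: [0.5002, 0.0423, 0.2342]
tool_rot: [-48.4, 89.8, -53.7]
force: [0.4, 1.7, -0.9]
grip_width: 0.0005
```

```bash
python3 st.py; python3 - <<'E'
from cell import viewer
import cv2,numpy as np
a=viewer.read_camera("scene")[160:240,240:350,::-1];b=viewer.read_camera("wrist")[:,:,::-1]
a=cv2.resize(a,(440,320),interpolation=cv2.INTER_CUBIC);b=cv2.resize(b[150:360],(440,165))
cv2.imwrite("pics/c2.png",np.vstack([a,b]))
E
```

```text
4.2 tcp [0.5002 0.0423 0.2342] guide mm [-18.4  -7.4] x [ 0.002 -0.003 -1.   ] jaw angle minus guide y -0.17 F [ 0.38  1.65 -0.85] 0.0005319478229166032
```

View pics/c2.png

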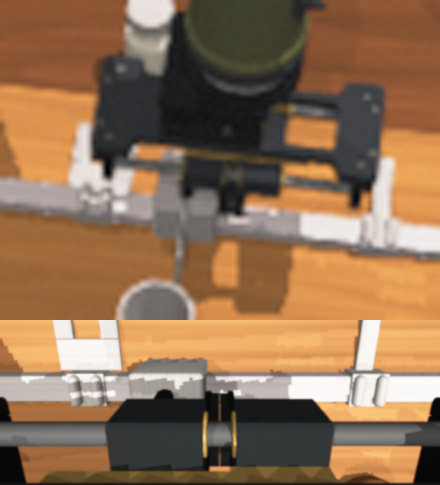

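Force 1.65 N: the stop is in contact and sliding. I'll measure the stop and clips with the wrist view (stop's robot-side top edge cols ~135 to 206, clips at 88 and 368 in the crop).

```bash
python3 - <<'E'
from geo import *
import geo
g=np.load("g.npy");geo.M["wrist"]=viewer.camera_model("wrist")
f=lambda c,r:((c+.5)*560/440-.5,150+(r-320+.5)*210/165-.5)
for k,c,r,z in [("stop -y near corner",136,362,.07),("stop +y near corner",206,360,.07),("stop -y far",130,397,.07),("stop+y far",206,397,.07),("fork",87,388,.037),("single",369,387,.037)]:
    w=onz("wrist",f(c,r),z);print(k,(G(g,w)*1e3).round(1))
E
```

```text
stop -y near corner [-53.3 -55.5]
stop +y near corner [-54.3 -16.2]
stop -y far [-32.1 -60.9]
stop+y far [-32.  -16.6]
fork [ -25.1 -102.9]
single [-25.3  96.8]
```

Call:
carry_out(moves=[[-0.03,-0.3,0,0],[-0.03,-0.35,0,0],[-0.03,-0.35,0,0],[-0.03,-0.35,0,0],[-0.03,-0.35,0,0],[-0.03,-0.35,0,0],[-0.03,-0.35,0,0],[-0.03,-0.35,0,0],[-0.03,-0.35,0,0],[-0.03,-0.3,0,0],[-0.02,-0.2,0,0]])

```text
time_s: 5.4
tool_pos: [0.4965, 0.003, 0.2342]
tool_rot: [-54.8, 89.8, -60.1]
force: [0.5, 0.3, -0.5]
grip_width: 0.0002
```

```bash
python3 st.py
```

```text
5.4 tcp [0.4965 0.003  0.2342] guide mm [-18.5 -46.8] x [ 0.002 -0.003 -1.   ] jaw angle minus guide y -0.2 F [ 0.48  0.35 -0.48] 0.0002128546541528076
```

Call:
carry_out(moves=[[-0.02,-0.2,0,0],[-0.02,-0.2,0,0],[-0.02,-0.2,0,0],[-0.02,-0.2,0,0]])

```text
time_s: 5.8
tool_pos: [0.4957, -0.0056, 0.2342]
tool_rot: [-52.5, 89.8, -57.8]
force: [0.8, 1.9, -0.2]
grip_width: 0.0004
```

Call:
carry_out(moves=[[-0.01,-0.15,0,0],[-0.01,-0.15,0,0]])

```text
time_s: 6.0
tool_pos: [0.4954, -0.0089, 0.2342]
tool_rot: [-54.4, 89.8, -59.7]
force: [0.2, 1.7, -0.2]
grip_width: 0.0004
```

Call:
carry_out(moves=[[-0.01,-0.15,0,0]])

```text
time_s: 6.1
tool_pos: [0.4954, -0.0097, 0.2343]
tool_rot: [-33.8, 89.9, -39.1]
force: [-0.7, 4.8, -0.2]
grip_width: 0.0004
```

Call:
carry_out(moves=[[-0.01,-0.15,0,0]])

```text
time_s: 6.2
tool_pos: [0.4953, -0.0101, 0.2342]
tool_rot: [14.5, 89.9, 9.2]
force: [0.8, 6.9, -0.8]
grip_width: 0.0009
```

Call:
carry_out(moves=[[-0.01,-0.15,0,0]])

```text
time_s: 6.3
tool_pos: [0.4953, -0.0104, 0.2343]
tool_rot: [50.8, 89.8, 45.6]
force: [-0.1, 5.4, -0.6]
grip_width: 0.0004
```

Call:
carry_out(moves=[[-0.01,-0.15,0,0]])

```text
time_s: 6.4
tool_pos: [0.4952, -0.0108, 0.2343]
tool_rot: [64.9, 89.7, 59.8]
force: [0.1, 4.8, -0.2]
grip_width: 0.0006
```

Call:
carry_out(moves=[[-0.02,-0.2,0,0]])

```text
time_s: 6.5
tool_pos: [0.4951, -0.0112, 0.2343]
tool_rot: [72.3, 89.6, 67.2]
force: [1.2, 7.0, -2.0]
grip_width: 0.0006
```

Call:
carry_out(moves=[[-0.02,-0.2,0,0]])

```text
time_s: 6.6
tool_pos: [0.4951, -0.0116, 0.2343]
tool_rot: [75.7, 89.5, 70.6]
force: [1.8, 6.0, -2.2]
grip_width: 0.0006
```

Call:
carry_out(moves=[[-0.01,-0.15,0,0]])

```text
time_s: 6.7
tool_pos: [0.495, -0.0119, 0.2344]
tool_rot: [77.8, 89.4, 72.8]
force: [-0.3, 3.8, -0.5]
grip_width: 0.0009
```

Call:
carry_out(moves=[[-0.02,-0.2,0,0]])

```text
time_s: 6.8
tool_pos: [0.495, -0.0124, 0.2344]
tool_rot: [79.4, 89.2, 74.5]
force: [1.2, 7.3, -2.0]
grip_width: 0.0009
```

Call:
carry_out(moves=[[-0.02,-0.2,0,0]])

```text
time_s: 6.9
tool_pos: [0.4949, -0.0128, 0.2344]
tool_rot: [80.6, 89.1, 75.8]
force: [0.7, 6.7, -1.6]
grip_width: 0.0006
```

Call:
carry_out(moves=[[-0.01,-0.15,0,0]])

```text
time_s: 7.0
tool_pos: [0.4949, -0.0131, 0.2344]
tool_rot: [81.4, 89.0, 76.6]
force: [0.3, 4.6, -1.4]
grip_width: 0.0001
```

```bash
python3 - <<'E'
from geo import *
from cell import sensors
from scipy.spatial.transform import Rotation as R
g=np.load("g.npy");o=sensors.get_obs();r=R.from_euler("xyz",o["tool_rot"],degrees=True).as_matrix()
print(r[:,0].round(4),"tip at z.06 guide",(G(g,o["tool_pos"]+.172*r[:,0])*1e3).round(1),"ridge-onset tip y ref",(G(g,np.array([.4954,-.0089-.172*.003]))*1e3).round(1))
E
```

```text
[ 0.004   0.0171 -0.9998] tip at z.06 guide [-18.3 -60. ] ridge-onset tip y ref [-18.5 -59.3]
```

The tip has hardly moved: small steps only tilt the wrist. A slightly larger step is needed to pass the peak.

Call:
carry_out(moves=[[-0.03,-0.35,0,0]])

```text
time_s: 7.1
tool_pos: [0.4947, -0.015, 0.2344]
tool_rot: [82.4, 88.9, 77.7]
force: [1.5, 5.6, -0.1]
grip_width: 0.0003
```

```bash
cat > tip.py <<'E'
from geo import *
from cell import sensors
from scipy.spatial.transform import Rotation as R
g=np.load("g.npy");o=sensors.get_obs();r=R.from_euler("xyz",o["tool_rot"],degrees=True).as_matrix()
print(o["time_s"],r[:,0].round(4),"tip guide",(G(g,o["tool_pos"]+.172*r[:,0])*1e3).round(1),o["force"].round(1),o["tool_pos"].round(4))
E
python3 tip.py
```

```text
7.1 [ 0.0042  0.0192 -0.9998] tip guide [-18.3 -61.5] [ 1.5  5.6 -0.1] [ 0.4947 -0.015   0.2344]
```

Call:
carry_out(moves=[[-0.03,-0.3,0,0]])

```text
time_s: 7.2
tool_pos: [0.4944, -0.0172, 0.2344]
tool_rot: [82.5, 88.8, 77.9]
force: [1.0, 3.4, -1.4]
grip_width: 0.0007
```

```bash
python3 tip.py
```

```text
7.2 [ 0.0043  0.0202 -0.9998] tip guide [-18.4 -63.6] [ 1.   3.4 -1.4] [ 0.4944 -0.0172  0.2344]
```

Force is fading as described; the jump is due in about 3 mm.

Call:
carry_out(moves=[[-0.02,-0.2,0,0]])

```text
time_s: 7.3
tool_pos: [0.4942, -0.0193, 0.2344]
tool_rot: [82.3, 88.8, 77.7]
force: [-0.3, 3.5, -0.4]
grip_width: 0.0009
```

Call:
carry_out(moves=[[-0.02,-0.15,0,0]])

```text
time_s: 7.4
tool_pos: [0.494, -0.0214, 0.2344]
tool_rot: [81.8, 88.9, 77.2]
force: [-0.1, 0.8, -0.9]
grip_width: 0.0006
```

```bash
python3 tip.py
```

```text
7.4 [ 0.0044  0.0191 -0.9998] tip guide [-18.4 -68. ] [-0.1  0.8 -0.9] [ 0.494  -0.0214  0.2344]
```

Call:
carry_out(moves=[[0,0,0,0],[0,0,0,0]])

```text
time_s: 7.6
tool_pos: [0.4937, -0.0235, 0.2344]
tool_rot: [82.1, 89.0, 77.4]
force: [-0.3, 0.5, -0.4]
grip_width: 0.0003
```

```bash
python3 tip.py; python3 - <<'E'
from cell import viewer
import cv2
b=viewer.read_camera("wrist")[170:330,60:360,::-1]
cv2.imwrite("pics/c3.png",cv2.resize(b,None,fx=2.5,fy=2.5,interpolation=cv2.INTER_CUBIC))
E
```

```text
7.6 [ 0.0037  0.0166 -0.9999] tip guide [-18.6 -70.6] [-0.3  0.5 -0.4] [ 0.4937 -0.0235  0.2344]
```

View pics/c3.png

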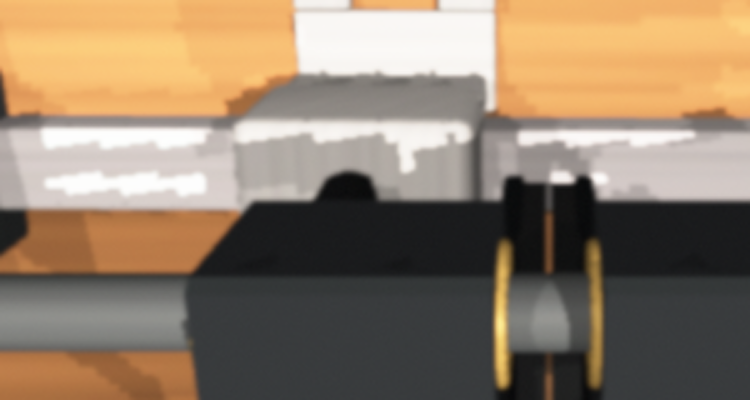

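The stop has jumped clear of the fingers (stop edge col 483, finger col 505) and covers the fork clip. I'll retreat.

Call:
carry_out(moves=[[0.05,0.5,0,0],[0.2,2,0,0],[0.2,2,0,0],[0,0.5,2,0],[0,0,4,0],[0,0,4,0],[0,2,4,0],[0,4,3,0],[0,4.5,0,0],[0,4.5,0,0],[0,4.5,0,0],[0,4.5,0,0]])

```text
time_s: 8.85
tool_pos: [0.4958, 0.2693, 0.4136]
tool_rot: [74.1, 89.0, 68.4]
force: [0.7, 0.9, -0.7]
grip_width: 0.0004
```

Call:
carry_out(moves=[[-1,4,0,0],[-1.5,4,0,0],[-2,4,0,0],[-2,4,0,0],[-1.5,3,0,0],[0,0,0,0],[0,0,0,0]])

```text
time_s: 9.55
tool_pos: [0.4066, 0.4759, 0.4111]
tool_rot: [79.8, 89.1, 74.8]
force: [0.4, -1.3, -0.4]
grip_width: 0.0007
```

```bash
python3 - <<'E'
from cell import viewer,sensors
import cv2,numpy as np
a=viewer.read_camera("top")[:,:,::-1];b=viewer.read_camera("scene")[:,:,::-1]
cv2.imwrite("pics/top1.png",a);cv2.imwrite("pics/scene1.png",b)
a=cv2.resize(a[170:290,195:350],(775,600),interpolation=cv2.INTER_CUBIC)[0:550]
cv2.imwrite("pics/c4.png",a)
# displacement of loose things: template matches
t0=cv2.imread("pics/top0.png");t1=cv2.imread("pics/top1.png")
s0=cv2.imread("pics/scene0.png");s1=cv2.imread("pics/scene1.png")
for k,p,q,u,v,h in [("cup",t0,t1,288,194,10),("bun",t0,t1,240,193,10),("shaker",t0,t1,294,272,8),("cup",s0,s1,279,241,11),("shaker",s0,s1,277,168,10),("ladle",s0,s1,140,241,15)]:
    r=cv2.matchTemplate(q[v-h-6:v+h+7,u-h-6:u+h+7],p[v-h:v+h+1,u-h:u+h+1],cv2.TM_CCOEFF_NORMED);_,m,_,l=cv2.minMaxLoc(r);print(k,l[0]-6,l[1]-6,round(m,3))
print(sensors.get_obs()["time_s"],sensors.get_obs()["tool_pos"],sensors.get_obs()["force"])
E
```

```text
cup 0 0 0.998
bun 0 0 0.998
shaker 0 0 0.947
cup 0 0 0.948
shaker 0 0 0.88
ladle 0 0 1.0
9.65 [0.40698    0.47523388 0.4112333 ] [-0.10709836  0.26126282 -0.3012258 ]
```

View pics/c4.png

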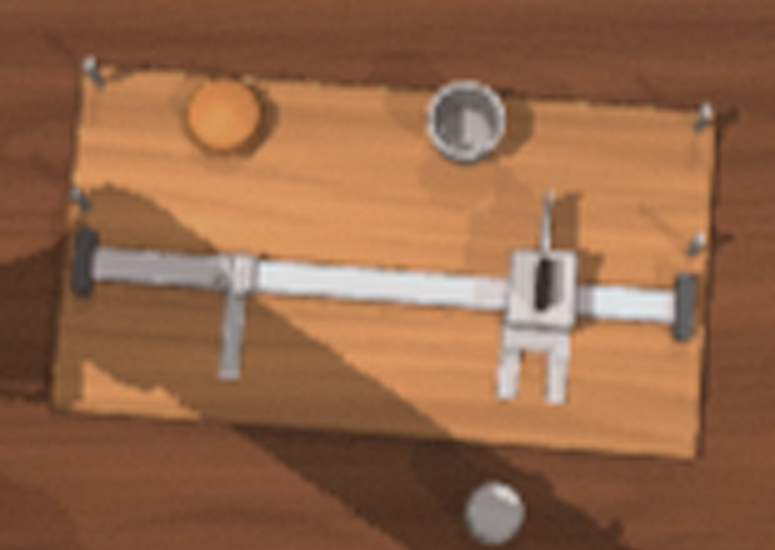

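The stop sits centred over the forked clip (fin at (545,284)), and nothing else has moved. One numeric check, then I hand in.

```bash
python3 - <<'E'
from geo import *
g=np.load("g.npy")
for k,c,z in [("fin",(545,282),.097),("fence",(549,190),.077),("block mid",(544,286),.07)]: print(k,(G(g,onz("top",T(c),z))*1e3).round(1))
for y in(-.1055,): print("expected fin px",(proj("top",W(g,(-.02,y,.097)))-[195,170]+.5)*5-.5)
from cell import env
env.sign_off()
E
```

```text
fin [ -20.2 -106.5]
fence [  44.7 -105.8]
block mid [ -18.7 -106.9]
expected fin px [543.54102785 281.655373  ]
the job is handed in; nothing more can be done
```

The steel stop now sits in the clip with the forked tongue, and the job is handed in. I pushed it there with closed fingertips, and it made the last few millimetres by itself when it clicked in.

- **Position:** the last pictures put the stop at guide y ≈ −106 to −107 mm. The forked clip measured −105.5 to −107 mm, so they agree to about 1 mm, which is as fine as the cameras can tell.
- **Click:** the push force peaked at about 7 N, faded to under 1 N, and the stop then stood clear of the fingers.
- **Surroundings:** the cup, bun, shaker and ladle showed no shift between the first and last pictures. I did not check the paper-cup stack or the spoon tumbler, but the hand stayed away from the stack and passed the tumbler only at height.
- **Hand and time:** the hand is well away from the guide, and the clock stood at 9.65 s just before handing in.
- **Problem on the way:** at the clip's ridge my first small steps tilted the wrist by about 1° instead of moving the stop. Two slightly larger steps got it past the peak. The force reading never went above about 7.5 N.

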